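Stand the knocked-over test-tube rack back up and push it home against the tray rim

ROBOT

A 6-joint arm with a two-finger parallel gripper is mounted at the origin on the work surface. World frame = base frame: x ahead of the robot, y to its left, z up, the work surface at z = 0. Lengths are in m, angles in rad, forces in N, time in s.
With the tool pointing down it reaches from about 0.4 to 0.825 m from the base axis. Payload 7 kg.
Tool frame: the origin (TCP) lies on the centre line of the jaws, within the pads' length; the fingertips stand 22 mm ahead of it and the grasp point (between the pads) lies 3 mm ahead of it; x points along the fingers, z is the direction in which the jaws open and shut, and the axes are right-handed (so a half turn about x gives the same grasp; the last joint's range is limited). The gripper opens to 88 mm and grips with 3 to 60 N. Pads are 19 mm wide; open, the fingers measure 130 mm over their backs; the gripper's body (78 mm by 193 mm) begins 47 mm behind the grasp point.
Start: joints at [1.534, 0.359, 0.012, 0, -1.224, -0.288], TCP at [0.215, 0.64, 0.249] pointing down, gripper open.
Joint ranges: [-3.07, 3.07], [-1.43, 2.12], [-1.02, 1.25], [-3.03, 1.67], [-3.05, -0], [-3.03, 3.03]. Speed limits (rad/s): [2.39, 2.39, 3.01, 3.14, 3.14, 3.14].

INTERFACE

Orientations are given as a rotation vector (axis times angle).
In Python, from cell import robot gives the robot as it stands.
- The arm moves only by the tool send_rows, never from a script. Its argument "steps" is a list of rows, each a list of 7 numbers: the shift along the tool's x, y, z in m, then the turn, a rotation vector about the tool's x, y, z in rad, then the opening, from -1 (shut) to 1 (fully open), so that 0 is half open. In form: [[dx, dy, dz, ax, ay, az, claw], ...]. A call has 1 to 5 rows; each row is the pose to reach, as a shift and turn from the pose commanded when the call began, along the tool's axes at that moment; what a row does not reach only later rows make up. A row lasts 1/10 s, in which the tool goes at most 50 mm and 8.59 degrees, less where a joint would pass 70% of its speed; a pose out of reach is approached as far as the arm can. A call with a gripper value outside its range is refused whole. The fingers move at their own pace and stop on an object; "grip_force" is the grip in N (left out, the last holds). Time passes only in rows, so rows that repeat a pose let the fingers close. It gives the time, the measured TCP pose, the force and the opening at its end, in the units of the state.
- robot.state(): the state, without advancing time (a new reading comes with each control period).
- robot.capture(name): name is "scene" or "top" or "wrist"; returns (picture, depth): 400x640x3 uint8, red, green, blue; 400x640 float32, m along the optical axis (not along the pixel's ray), 0 where there is no reading.
- robot.camera_info(name): a dict with "K" (3x3 intrinsics, pixels), "pose" (4x4, takes a point from camera to world coordinates); the wrist camera has in their place "hand_eye" (4x4, takes a point from camera to tool coordinates, whose origin is the TCP and whose axes are the tool frame's). Camera axes: x right, y down, z forward; pixel columns grow to the right and rows downward; lengths in m; the calibration is good to about 2 mm. A picture is of the moment at which its call begins: read the wrist's pose just before it. camera_info takes no time and is no camera call.
- robot.finish_job(): hands the job in, once; it reports no verdict.
The state is a dict: "time_s": time; "q": joint angles; "qvel": joint speeds; "joint_torque": joint torques, N m; "position": TCP position; "orientation": TCP orientation; "ft_force": force on the tool from outside, world axes, zero at the start; "torque": the same for the moment, N m; "width": opening from 0.0 (shut) to 1.0 (fully open).
Only numpy, scipy, OpenCV 4.12 (cv2) and the standard library are available. Lean on these libraries where they do the work, as an engineer would, in place of code of your own. Each camera call takes 0.05 s, during which the arm holds its last target.

TASK

The empty white test-tube rack has been knocked over in the tray and lies on its side. Push it over with the fingertips so that it stands on its feet again, then push it along the blue mat until its long side is flush against the tray's far rim. It is smeared with dye, so only push it and never pick it up, and leave the other things where they stand.

Things in the scene. Friction and masses are not known exactly. Their poses are not given: they have to be found in the camera images.
- rack: knocked-over empty white test-tube rack: 196 long, 88 deep, 68 high standing, 0.17-0.34 kg. Origin at its centre; x points out of its underside, y along its length. At the start it lies on a long side: z up, origin 44 above the mat, x level, roughly away from the robot, holed top face (x -34) towards the robot. Standing: x straight down, origin 34 above the mat. Friction on the mat 0.5-0.7
- edge_foot_low (a point): middle of the rack's long bottom edge at x +34, z -44 of rack: the edge it turns about when tipped onto its feet. Its weight lies nearer the underside (centre of mass about 6 from the origin towards +x): tipped about 33 degrees it passes the balance point and falls onto its feet by itself
- edge_foot_high (a point): middle of the other long edge of the underside (x +34, z +44 of rack). The foot is a closed slab 18 thick. When the rack stands, pushing close to the mat, on this slab, slides it without tipping it
- edge_top_low (a point): middle of the long edge of the holed top face that lies on the mat at the start (x -34, z -44 of rack)
- edge_top_high (a point): middle of the upper long edge of the holed top face at the start (x -34, z +44 of rack; the top plate is 8 thick). Pushed on the top face within about 15 of this edge, towards the underside, the rack tips; pushed lower it may slide instead
- tray: fixed dark grey tray, 400 x 640, with a blue mat; the mat's surface is 6 above the table. Rim 12 thick, its top 22 above the table. Origin under its centre on the table; x points to the far rim (roughly away from the robot), y along the far rim. The inner face of the far rim is at x = +188 in this frame, the side rims' at y = +-308
- far_rim (a point): middle of the far rim's inner face, at its top edge (tray x +188)
- mortar: white porcelain mortar with its pestle leaning in it, 90 wide, 70 high; on the tray. Leave alone. Origin under its centre
- beaker: small clear glass beaker, 56 wide, 70 high; on the tray. Leave alone. Origin under its centre
- petri_dish: clear plastic petri dish, 88 wide, 14 high; on the tray. Leave alone. Origin under its centre
- dropper_bottle: amber dropper bottle with black rubber bulb, 34 wide, 100 high; on the tray. Leave alone. Origin under its centre
- tube_rack: second white rack, standing on the table beside the tray with five 157 mm tall glass tubes in it; 196 x 88 footprint, long side roughly along the tray's side rim. Leave alone. Origin under its centre
- wash_bottle: white wash bottle with red cap and spout, 68 wide, 195 high; on the table beside the tray. Leave alone. Origin under its centre
Things that resemble listed ones, but are neither listed nor needed, are in the scene too. Leave any orange or yellow look-alike of the rack alone.

How it is judged:
By the outcome, as a careful person would: the job done as asked, in the order asked, and still so for the second after the job is handed in, with the robot touching nothing.
It also fails if it takes over 67 s, if anything falls off the work surface, if the arm or the gripper's body presses on something with over 40 N, if the wrist force passes 120 N, or if a joint passes its speed limit or range.

## Working session

There is one attempt and no reset: what is moved stays moved. The work goes in short steps, Python scripts to look and compute and a tool call to move; the robot and the scene stay as the last step left them, time stands still between calls to the robot, and variables do not carry over. Pictures are saved under pics/ and viewed, and the job is handed in when it is done.

Besides the shell and the picture viewer there is one more tool, called as name(argument=value, ...) on one line, values as JSON. send_rows: Moves the arm, as the interface text tells. Its arguments: {"type":"object","properties":{"steps":{"type":"array","items":{"type":"array","items":{"type":"number"}}},"grip_force":{"type":"number"}},"required":["steps"]}

```bash
mkdir -p pics; ls; cat > h.py <<'E'
import numpy as np,cv2
from cell import robot
from scipy.spatial.transform import Rotation as R
def shot(n,f):
    p,d=robot.capture(n); cv2.imwrite('pics/'+f+'.png',p[:,:,::-1]); np.save('pics/'+f+'.npy',d); return p,d
def world(n,d,u,v,T=None):
    ci=robot.camera_info(n);K=np.array(ci['K']);T=np.array(ci['pose']) if T is None else T
    z=d[v,u]; 
    return (T@np.array([(u-K[0,2])/K[0,0]*z,(v-K[1,2])/K[1,1]*z,z,1]))[:3]
E
python3 - <<'E'
from h import *
s=robot.state();print({k:np.round(v,3) for k,v in s.items()})
shot('scene','s0');shot('top','t0')
for n in('scene','top'):print(np.round(robot.camera_info(n)['pose'],3),np.round(robot.camera_info(n)['K'],1))
E
```

```text
pics
{'time_s': np.float64(0.0), 'q': array([ 1.534,  0.359,  0.011, -0.   , -1.224, -0.288]), 'qvel': array([-0.001, -0.001, -0.   , -0.002, -0.002,  0.   ]), 'joint_torque': array([-2.0000e-03, -5.8271e+01,  2.9307e+01,  6.9980e+00,  7.0000e-03,
       -0.0000e+00]), 'position': array([0.215, 0.639, 0.248]), 'orientation': array([ 1.443,  1.036, -1.445]), 'ft_force': array([-0.329, -0.904,  0.202]), 'torque': array([-0.017,  0.005, -0.028]), 'width': np.float64(1.0)}
[[ 0.562  0.514 -0.648  1.282]
 [ 0.827 -0.338  0.449 -0.506]
 [ 0.012 -0.788 -0.615  0.793]
 [ 0.     0.     0.     1.   ]] [[374.    0.  321.6]
 [  0.  374.  194.7]
 [  0.    0.    1. ]]
[[ 0.019 -0.989  0.149  0.283]
 [-1.    -0.022 -0.019  0.041]
 [ 0.022 -0.149 -0.989  1.598]
 [ 0.     0.     0.     1.   ]] [[478.    0.  311.8]
 [  0.  478.  199.1]
 [  0.    0.    1. ]]
```

View pics/s0.png

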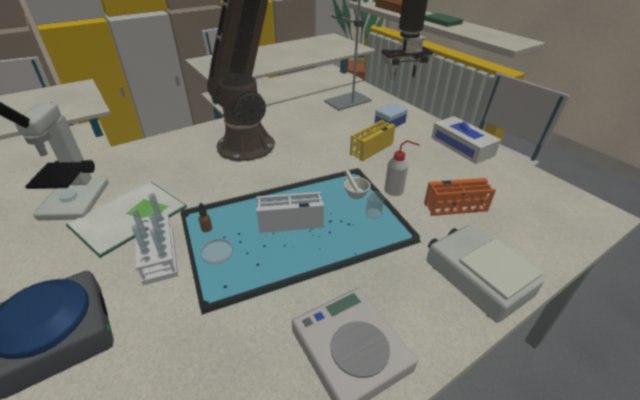

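View pics/t0.png

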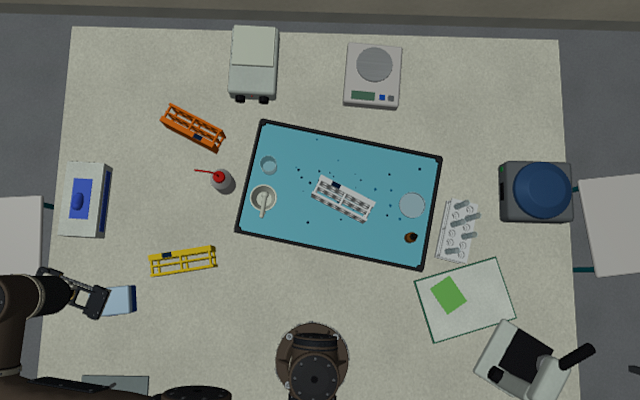

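Rack candidates in the top picture are white in the tray (343,199), orange (193,128), yellow (182,260) and the white one with tubes (458,230). By the description I choose the white one in the tray, and I'm checking it in a crop.

```bash
python3 - <<'E'
import cv2
a=cv2.imread('pics/t0.png')[110:280,225:450];cv2.imwrite('pics/t0c.png',cv2.resize(a,None,fx=3.5,fy=3.5,interpolation=cv2.INTER_CUBIC))
a=cv2.imread('pics/s0.png')[160:310,170:430];cv2.imwrite('pics/s0c.png',cv2.resize(a,None,fx=3,fy=3,interpolation=cv2.INTER_CUBIC))
E
```

```text
(no output)
```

View pics/t0c.png

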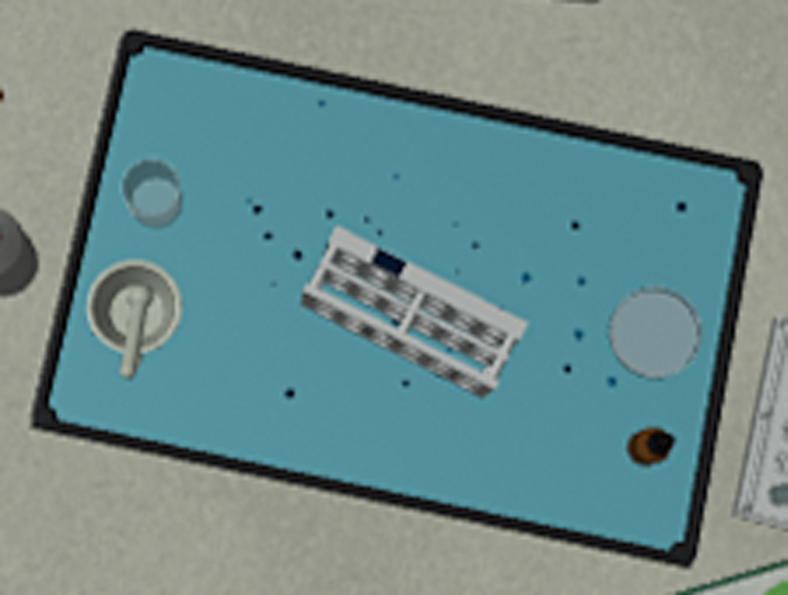

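View pics/s0c.png

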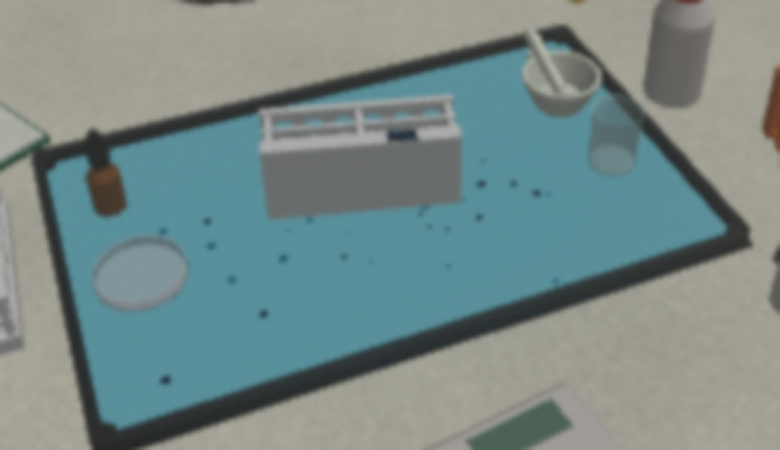

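```bash
cat >> h.py <<'E'
def plane(n,pts,z,T=None):
    ci=robot.camera_info(n);K=np.array(ci['K']);T=np.array(ci['pose']) if T is None else T
    pts=np.atleast_2d(pts).astype(float)
    r=np.c_[(pts[:,0]-K[0,2])/K[0,0],(pts[:,1]-K[1,2])/K[1,1],np.ones(len(pts))]@T[:3,:3].T
    return T[:3,3]+r*((z-T[2,3])/r[:,2])[:,None]
E
python3 - <<'E'
from h import *
f=lambda a:np.array(a)/3.5+[225,110]-0.36
rk=plane('top',f([(303,292),(490,385),(527,322),(333,228)]),.094)
print('rack nearL nearR farR farL\n',rk.round(3),[np.linalg.norm(rk[i]-rk[(i+1)%4]).round(3) for i in range(4)])
print('c',rk.mean(0).round(3))
tr=plane('top',f([(128,32),(762,165),(692,566),(35,425)]),.022)
print('tray outer farL farR nearR nearL\n',tr.round(3),[np.linalg.norm(tr[i]-tr[(i+1)%4]).round(3) for i in range(4)],tr.mean(0).round(3))
d=np.load('pics/t0.npy')
for u,v in[(335,185),(330,190),(300,160),(345,186),(343,179)]:print(u,v,world('top',d,u,v).round(3))
for n,p,z in[('mortar',(135,308),.05),('beaker',(152,195),.05),('petri',(655,333),.015),('dropper',(650,447),.07)]:print(n,plane('top',f([p]),z).round(3))
import math
for e in (tr[0]-tr[1],tr[3]-tr[2],rk[0]-rk[1],rk[3]-rk[2]):print('ydir angle from +y (deg):',math.degrees(math.atan2(-e[0],e[1])))
# depth point cloud of rack top
ci=robot.camera_info('top');K=ci['K'];T=np.array(ci['pose'])
vv,uu=np.mgrid[150:250,290:400];z=d[150:250,290:400]
P=np.stack([(uu-K[0][2])/K[0][0]*z,(vv-K[1][2])/K[1][1]*z,z,np.ones_like(z)],-1)@T.T
m=(P[...,2]>.088)&(P[...,2]<.1)
pts=P[m][:,:2];print(len(pts),cv2.minAreaRect(pts.astype(np.float32)))
E
```

```text
rack nearL nearR farR farL
 [[ 0.529  0.014  0.094]
 [ 0.448 -0.156  0.094]
 [ 0.506 -0.19   0.094]
 [ 0.589 -0.012  0.094]] [np.float64(0.189), np.float64(0.067), np.float64(0.197), np.float64(0.066)]
c [ 0.518 -0.086  0.094]
tray outer farL farR nearR nearL
 [[ 0.794  0.189  0.022]
 [ 0.676 -0.43   0.022]
 [ 0.289 -0.356  0.022]
 [ 0.409  0.263  0.022]] [np.float64(0.63), np.float64(0.394), np.float64(0.63), np.float64(0.392)] [ 0.542 -0.084  0.022]
335 185 [ 0.557 -0.061  0.095]
330 190 [ 0.555 -0.05   0.013]
300 160 [0.658 0.053 0.001]
345 186 [ 0.569 -0.1    0.017]
343 179 [ 0.594 -0.094  0.007]
mortar [[0.518 0.17  0.05 ]]
beaker [[0.626 0.158 0.05 ]]
petri [[ 0.51  -0.325  0.015]]
dropper [[ 0.396 -0.307  0.07 ]]
ydir angle from +y (deg): -10.80621484417199
ydir angle from +y (deg): -10.939050953528177
ydir angle from +y (deg): -25.506109743300456
ydir angle from +y (deg): -25.02218164407741
654 ((0.5174046158790588, -0.08664730191230774), (0.1949441283941269, 0.07023042440414429), 63.55949783325195)
```

The crop confirms it: white rack lying in the tray, holed face towards the robot (crop edge from (303,292) to (490,385)), closed underside facing away. The measured 0.194 x 0.067 at z 0.094 agrees with the given size. Rack yaw is about -25.5°, tray about -11°.

```bash
cat >> h.py <<'E'
def Rdown(yaw,tilt=0,cur=None):
    """tool x down, jaws (tool z) along y-dir at yaw deg from +y; tilt>0: fingertips lean towards push dir"""
    a=np.radians(yaw);push=np.array([np.cos(a),np.sin(a),0]);yd=np.array([-np.sin(a),np.cos(a),0])
    t=np.radians(tilt);x=np.cos(t)*np.array([0,0,-1])+np.sin(t)*push
    c=[]
    for s in(1,-1):
        z=s*yd;c.append(np.c_[x,np.cross(z,x),z])
    return c if cur is None else min(c,key=lambda m:(R.from_matrix(cur).inv()*R.from_matrix(m)).magnitude())
def go(p,yaw,tilt=0,tip=False):
    s=robot.state();C=R.from_rotvec(s['orientation']);M=Rdown(yaw,tilt,C.as_matrix())
    p=np.array(p,float)
    if tip:p=p-M[:,0]*.022
    dp=C.inv().apply(p-s['position']);rv=(C.inv()*R.from_matrix(M)).as_rotvec()
    print('row',dp.round(4),rv.round(3),'| t',s['time_s'],'pos',s['position'].round(4),'F',s['ft_force'].round(1),'q',s['q'].round(2))
E
python3 - <<'E'
from h import *
s=robot.state();print(R.from_rotvec(s['orientation']).as_matrix().round(3))
go([.45,.2,.249],-25.5);go([.449,-.054,.2],-25.5)
E
```

```text
[[-0.     0.948 -0.319]
 [-0.001 -0.319 -0.948]
 [-1.     0.     0.001]]
row [-0.0007  0.3626  0.3414] [ 0.12   0.001 -0.   ] | t 0.1 pos [0.2153 0.6393 0.2477] F [0.4 0.3 0.7] q [ 1.53  0.36  0.01 -0.   -1.22 -0.29]
row [0.0487 0.4427 0.5824] [ 0.12   0.001 -0.   ] | t 0.1 pos [0.2153 0.6393 0.2477] F [0.4 0.3 0.7] q [ 1.53  0.36  0.01 -0.   -1.22 -0.29]
```

send_rows(steps=[[0,0.363,0.341,0.12,0,0,1],[0,0.363,0.341,0.12,0,0,1],[0,0.363,0.341,0.12,0,0,1],[0,0.363,0.341,0.12,0,0,1],[0,0.363,0.341,0.12,0,0,1]])

```text
time_s: 0.6
position: [0.3339, 0.4173, 0.2483]
orientation: [1.528, 0.965, -1.529]
ft_force: [1.6, 0.1, 0.5]
width: 1.004
```

send_rows(steps=[[0,0.16,0.141,0.12,0,0,1],[0,0.16,0.141,0.12,0,0,1],[0,0.16,0.141,0.12,0,0,1],[0,0.16,0.141,0.12,0,0,1],[0,0.16,0.141,0.12,0,0,1]])

```text
time_s: 1.1
position: [0.4176, 0.2194, 0.2485]
orientation: [1.613, 0.885, -1.614]
ft_force: [0.3, 0.6, 0.1]
width: 1.002
```

```bash
python3 - <<'E'
from h import *
go([.45,.2,.249],-25.5);go([.449,-.054,.2],-25.5)
E
```

```text
row [-0.0005  0.0377 -0.001 ] [-0.123  0.001  0.   ] | t 1.1 pos [0.4176 0.2194 0.2485] F [0.3 0.6 0.1] q [ 0.9   0.02 -0.42 -0.   -1.14  0.1 ]
row [0.0486 0.1735 0.2137] [-0.123  0.001  0.   ] | t 1.1 pos [0.4176 0.2194 0.2485] F [0.3 0.6 0.1] q [ 0.9   0.02 -0.42 -0.   -1.14  0.1 ]
```

send_rows(steps=[[0.0,0.174,0.214,-0.12,0,0,1],[0.0,0.174,0.214,-0.12,0,0,1],[0.0,0.174,0.214,-0.12,0,0,1],[0.0,0.174,0.214,-0.12,0,0,1],[0.0,0.174,0.214,-0.12,0,0,1]])

```text
time_s: 1.6
position: [0.4464, -0.0267, 0.2487]
orientation: [1.529, 0.965, -1.528]
ft_force: [1.8, 0.3, 0.7]
width: 1.001
```

```bash
python3 - <<'E'
from h import *
go([.449,-.054,.2],-25.5)
E
```

```text
row [0.0487 0.0141 0.0236] [ 0.001 -0.001 -0.   ] | t 1.6 pos [ 0.4464 -0.0267  0.2487] F [1.8 0.3 0.7] q [ 0.38 -0.03 -0.46 -0.   -1.14  0.74]
```

send_rows(steps=[[0.0,0.014,0.024,0,0,0,1],[0.04,0.014,0.024,0,0,0,1],[0.04,0.014,0.024,0,0,0,1],[0.04,0.014,0.024,0,0,0,1]])

```text
time_s: 2.0
position: [0.4487, -0.0528, 0.2086]
orientation: [1.527, 0.965, -1.531]
ft_force: [0.4, -0.6, -0.1]
width: 0.999
```

```bash
python3 - <<'E'
from h import *
s=robot.state();C=np.eye(4);C[:3,:3]=R.from_rotvec(s['orientation']).as_matrix();C[:3,3]=s['position']
T=C@np.array(robot.camera_info('wrist')['hand_eye'])
np.save('pics/w1T.npy',T)
p,d=shot('wrist','w1');print(T.round(3),robot.camera_info('wrist')['K'])
go([.449,-.054,.152],-25.5)
E
```

```text
[[-0.43  -0.86  -0.277  0.524]
 [-0.903  0.41   0.129 -0.087]
 [ 0.003  0.305 -0.952  0.343]
 [ 0.     0.     0.     1.   ]] [[350.18518375   0.         313.3157178 ]
 [  0.         350.18518375 197.79880546]
 [  0.           0.           1.        ]]
row [0.0575 0.0003 0.0017] [ 0.001  0.    -0.   ] | t 2.05 pos [ 0.4494 -0.0523  0.2095] F [0.5 0.1 0.3] q [ 0.32  0.02 -0.51  0.   -1.04  0.8 ]
```

View pics/w1.png

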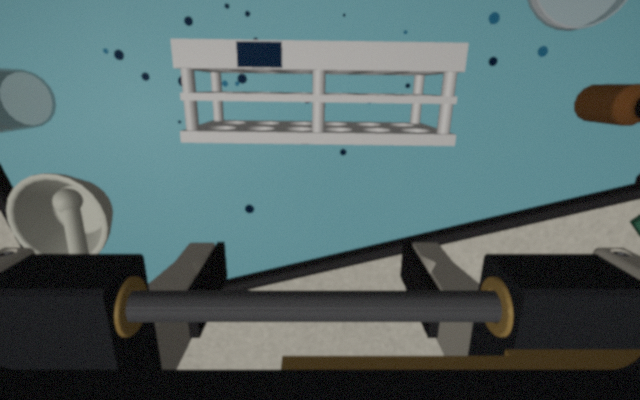

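The wrist picture shows the rack square to the jaws. The top plate's near edge runs (181,143)-(456,145), and the underside slab's far edge (172,39)-(468,43).

```bash
python3 - <<'E'
from h import *
T=np.load('pics/w1T.npy')
P=plane('wrist',[(181,143),(456,145),(468,43),(172,39)],.094,T);print(P.round(4),P.mean(0).round(4))
for i in range(4):print(np.linalg.norm(P[i]-P[(i+1)%4]).round(3))
for e in(P[0]-P[1],P[3]-P[2]):print(np.degrees(np.arctan2(-e[0],e[1])))
E
```

```text
[[ 0.5295  0.0136  0.094 ]
 [ 0.4439 -0.1627  0.094 ]
 [ 0.5046 -0.1911  0.094 ]
 [ 0.5899 -0.0173  0.094 ]] [ 0.517  -0.0894  0.094 ]
0.196
0.067
0.194
0.068
-25.878167099091616
-26.130228378822494
```

```bash
python3 - <<'E'
from h import *
go([.4505,-.057,.107],-26)
E
```

```text
row [0.1025 0.0029 0.0037] [ 0.01  0.   -0.  ] | t 2.05 pos [ 0.4494 -0.0523  0.2095] F [0.5 0.1 0.3] q [ 0.32  0.02 -0.51  0.   -1.04  0.8 ]
```

send_rows(steps=[[0.03,0.003,0.004,0.01,0,0,1],[0.06,0.003,0.004,0.01,0,0,1],[0.09,0.003,0.004,0.01,0,0,1],[0.102,0.003,0.004,0.01,0,0,1],[0.102,0.003,0.004,0.01,0,0,1]])

```text
time_s: 2.55
position: [0.4499, -0.0569, 0.1063]
orientation: [1.533, 0.96, -1.536]
ft_force: [0.2, -0.8, 0.3]
width: 1.0
```

```bash
python3 - <<'E'
from h import *
go([.4505,-.057,.107],-26)
E
```

```text
row [-0.0007  0.0005 -0.0002] [0.001 0.001 0.001] | t 2.55 pos [ 0.4499 -0.0569  0.1063] F [ 0.2 -0.8  0.3] q [ 0.31  0.15 -0.65  0.   -0.78  0.81]
```

send_rows(steps=[[0,0.01,0,0,0,0,1],[0,0.02,0,0,0,0,1],[0,0.025,0,0,0,0,1],[0,0.027,0,0,0,0,1],[0,0.029,0,0,0,0,1]])

```text
time_s: 3.05
position: [0.4761, -0.0707, 0.1068]
orientation: [1.536, 0.958, -1.536]
ft_force: [-2.1, 1.2, 1.0]
width: 1.001
```

send_rows(steps=[[0,0.002,0,0,0,0,1],[0,0.004,0,0,0,0,1]])

```text
time_s: 3.25
position: [0.4791, -0.0723, 0.1065]
orientation: [1.535, 0.959, -1.537]
ft_force: [-2.2, 0.9, 3.0]
width: 1.003
```

send_rows(steps=[[-0.003,0.005,0,0,0,0,1],[-0.006,0.01,0,0,0,0,1],[-0.009,0.015,0,0,0,0,1],[-0.011,0.02,0,0,0,0,1],[-0.011,0.02,0,0,0,0,1]])

```text
time_s: 3.75
position: [0.4987, -0.0811, 0.118]
orientation: [1.537, 0.958, -1.535]
ft_force: [-0.1, 1.1, 0.8]
width: 1.004
```

```bash
python3 - <<'E'
from h import *
p,d=shot('scene','s1')
cv2.imwrite('pics/s1c.png',cv2.resize(p[100:300,170:430,::-1],None,fx=3,fy=3,interpolation=cv2.INTER_CUBIC))
E
```

```text
(no output)
```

View pics/s1c.png

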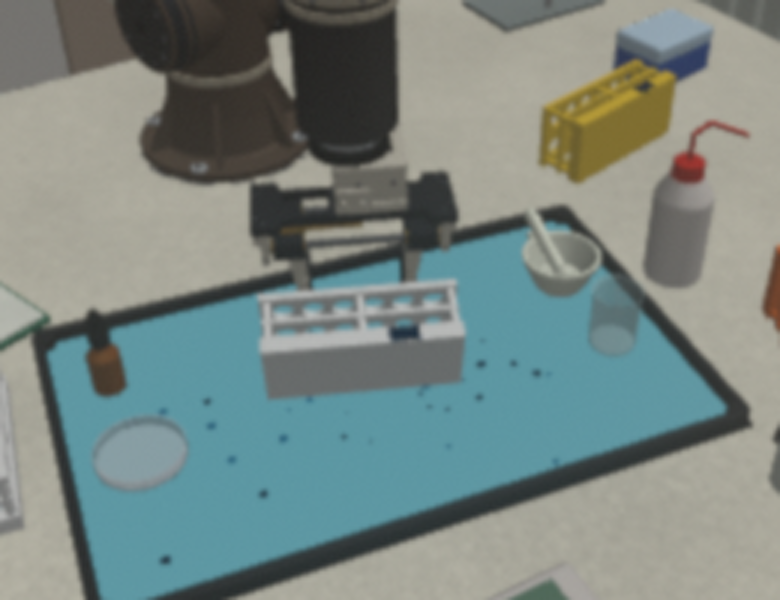

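The picture shows the rack tipping: the underside's bottom edge (crop (270,395)-(460,380)) is where it was and the top edge has swung forward. I'll continue along the arc.

send_rows(steps=[[-0.002,0.005,0,0,0,0,1],[-0.004,0.01,0,0,0,0,1],[-0.006,0.015,0,0,0,0,1],[-0.007,0.02,0,0,0,0,1],[-0.008,0.024,0,0,0,0,1]])

```text
time_s: 4.3
position: [0.5197, -0.0917, 0.1257]
orientation: [1.536, 0.958, -1.536]
ft_force: [0.0, -0.1, 0.4]
width: 1.0
```

send_rows(steps=[[-0.001,0.004,0,0,0,0,1],[-0.002,0.008,0,0,0,0,1],[-0.002,0.012,0,0,0,0,1],[-0.002,0.012,0,0,0,0,1]])

```text
time_s: 4.7
position: [0.5303, -0.0969, 0.1275]
orientation: [1.536, 0.958, -1.536]
ft_force: [0.2, 0.9, -0.9]
width: 0.999
```

```bash
python3 - <<'E'
from h import *
p,d=shot('scene','s2')
cv2.imwrite('pics/s2c.png',cv2.resize(p[100:300,170:430,::-1],None,fx=3,fy=3,interpolation=cv2.INTER_CUBIC))
E
```

```text
(no output)
```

View pics/s2c.png

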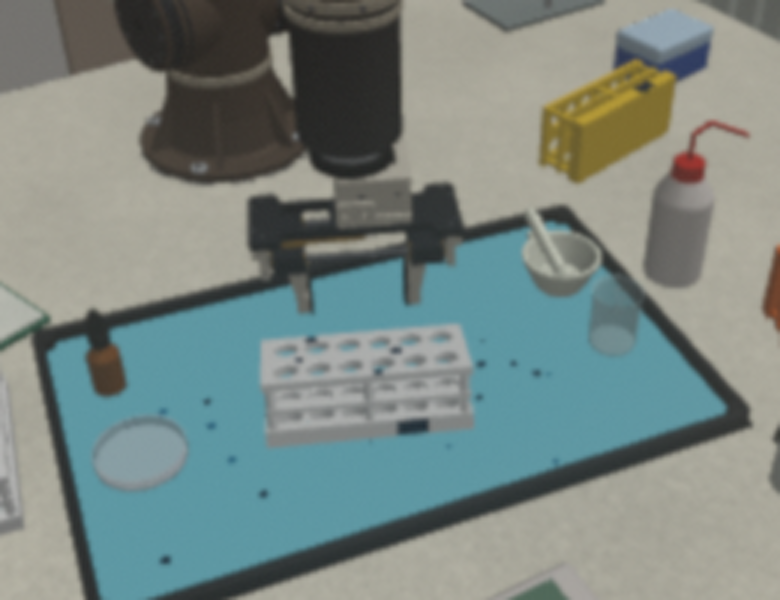

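It stands on its feet: the holed face is up at crop (262,340)-(470,380) and the foot slab with its label at (410,427). I'll back off and look from the wrist.

```bash
python3 - <<'E'
from h import *
go([.475,-.101,.16],-11)
E
```

```text
row [-0.0326 -0.0476  0.0279] [-0.263  0.     0.   ] | t 4.75 pos [ 0.53   -0.0969  0.1274] F [ 0.1 -0.1  0.6] q [ 0.18  0.25 -0.45 -0.   -0.87  0.93]
```

send_rows(steps=[[-0.01,-0.03,0.01,0,0,0,1],[-0.04,-0.048,0.028,-0.13,0,0,1],[-0.05,-0.048,0.028,-0.263,0,0,1],[-0.05,-0.048,0.028,-0.263,0,0,1],[-0.05,-0.048,0.028,-0.263,0,0,1]])

```text
time_s: 5.25
position: [0.4744, -0.1007, 0.1774]
orientation: [1.352, 1.11, -1.351]
ft_force: [0.2, -0.2, -0.8]
width: 0.993
```

```bash
python3 - <<'E'
from h import *
s=robot.state();C=np.eye(4);C[:3,:3]=R.from_rotvec(s['orientation']).as_matrix();C[:3,3]=s['position']
T=C@np.array(robot.camera_info('wrist')['hand_eye'])
np.save('pics/w2T.npy',T)
p,d=shot('wrist','w2');p,d=shot('top','t2')
cv2.imwrite('pics/t2c.png',cv2.resize(p[110:280,225:450,::-1],None,fx=3.5,fy=3.5,interpolation=cv2.INTER_CUBIC))
E
```

```text
(no output)
```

View pics/w2.png

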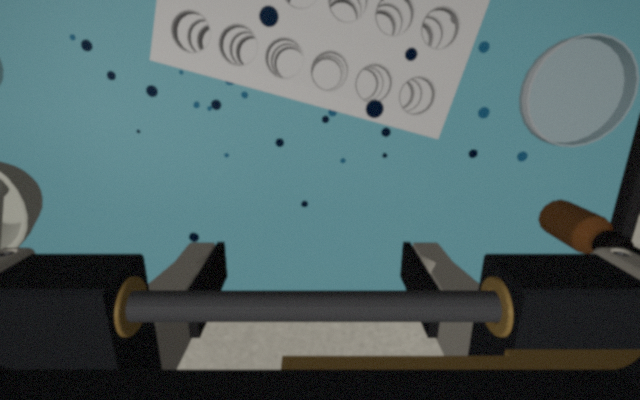

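View pics/t2c.png

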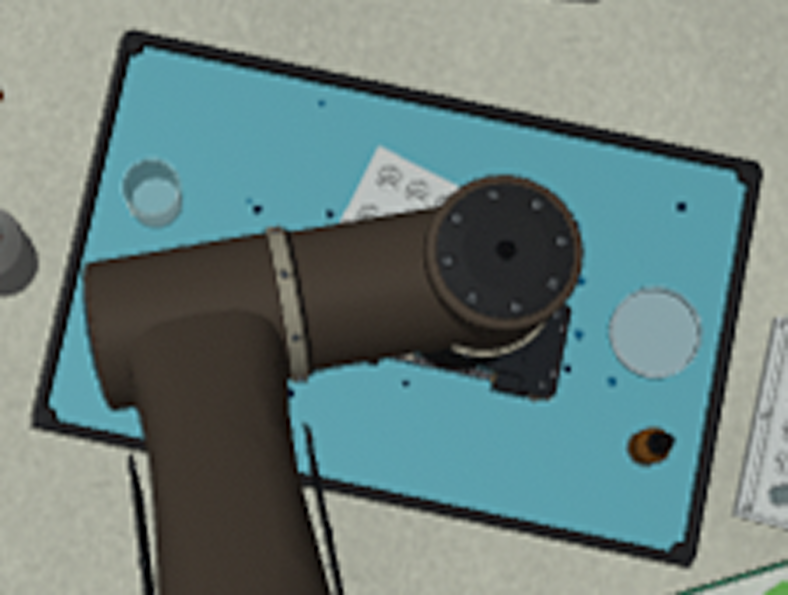

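Near top corners of the standing rack are at wrist pixels (150,60) and (439,138). Next I get the rack pose and fit the far rim's line.

```bash
python3 - <<'E'
from h import *
T=np.load('pics/w2T.npy')
P=plane('wrist',[(150,60),(439,138)],.074,T);print(P.round(4),np.linalg.norm(P[0]-P[1]))
e=P[0]-P[1];print(np.degrees(np.arctan2(-e[0],e[1])));n=np.array([e[1],-e[0],0])/np.linalg.norm(e);print('near mid',P.mean(0),'centre',P.mean(0)+.044*n)
a=cv2.imread('pics/t0.png').astype(int)
pi=[];po=[]
for u in range(272,432):
    v0=int(122+ (u-262)*(156-119)/(442-262))
    col=a[v0-12:v0+14,u].sum(1)
    k=np.where(col<200)[0]
    if len(k): pi.append((u,v0-12+k.max()+.5));po.append((u,v0-12+k.min()-.5))
for q in(pi,po):
    W=plane('top',q,.022)
    x,y=W[:,1],W[:,0]
    m=np.ones(len(x),bool)
    for _ in range(5):
        c=np.polyfit(x[m],y[m],1);r=y-np.polyval(c,x);m=abs(r)<.003
    print('x=%.4f*y+%.4f'%tuple(c),'yaw',-np.degrees(np.arctan(c[0])),m.sum(),r[m].std())
go([.478,-.103,.03],-11,20,True)
E
```

```text
[[ 0.5919 -0.0175  0.074 ]
 [ 0.507  -0.1932  0.074 ]] 0.19511538070020287
-25.786905761302346
near mid [ 0.54948378 -0.10536865  0.074     ] centre [ 0.58910219 -0.12450977  0.074     ]
x=0.1926*y+0.7471 yaw -10.901624087480549 160 0.0010186645116900598
x=0.1921*y+0.7608 yaw -10.874370838288607 160 0.0010067192531148688
row [ 0.126  -0.0032  0.0015] [-0.003  0.001  0.35 ] | t 5.35 pos [ 0.4742 -0.1007  0.1767] F [-0.4 -0.3 -0.4] q [ 0.2   0.11 -0.5  -0.   -0.97  1.18]
```

send_rows(steps=[[0.02,-0.003,0.0015,0,0,0.12,1],[0.04,-0.003,0.0015,0,0,0.24,1],[0.07,-0.003,0.0015,0,0,0.35,1],[0.1,-0.003,0.0015,0,0,0.35,1],[0.126,-0.003,0.0015,0,0,0.35,1]])

```text
time_s: 5.85
position: [0.4873, -0.1107, 0.0762]
orientation: [1.476, 0.886, -1.1]
ft_force: [-0.2, -1.4, -0.4]
width: 1.001
```

```bash
python3 - <<'E'
from h import *
go([.478,-.103,.0145],-10.9,20,True)
C=R.from_rotvec(robot.state()['orientation']);print('fwd100 row',C.inv().apply([.0982,-.0189,0]).round(4))
E
```

```text
row [ 0.0338 -0.0297 -0.0046] [-0.002 -0.034  0.041] | t 5.85 pos [ 0.4873 -0.1107  0.0762] F [-0.2 -1.4 -0.4] q [ 0.17  0.12 -1.01  0.52 -0.15  0.71]
fwd100 row [0.0303 0.0953 0.0009]
```

Joint 3 is close to its limit (-1.01 against -1.02) with the forward tilt this near the base, so I'll push with the tool vertical. The gripper body then passes 8 mm above the rack.

```bash
python3 - <<'E'
from h import *
go([.472,-.101,.11],-10.9,0)
E
```

```text
row [-0.0371 -0.0058 -0.0079] [ 0.004 -0.034 -0.308] | t 5.85 pos [ 0.4873 -0.1107  0.0762] F [-0.2 -1.4 -0.4] q [ 0.17  0.12 -1.01  0.52 -0.15  0.71]
```

send_rows(steps=[[-0.03,-0.006,-0.005,0,0,-0.1,1],[-0.037,-0.006,-0.008,0,-0.034,-0.2,1],[-0.037,-0.006,-0.008,0,-0.034,-0.308,1],[-0.037,-0.006,-0.008,0,-0.034,-0.308,1]])

```text
time_s: 6.25
position: [0.4722, -0.1008, 0.11]
orientation: [1.34, 1.119, -1.353]
ft_force: [1.5, 0.3, -1.5]
width: 1.001
```

```bash
python3 - <<'E'
from h import *
go([.472,-.101,.11],-10.9,0)
go([.478,-.102,.017],-10.9,0,True)
E
```

```text
row [-0.     -0.0001  0.0002] [0.003 0.003 0.008] | t 6.25 pos [ 0.4722 -0.1008  0.11  ] F [ 1.5  0.3 -1.5] q [ 0.2   0.19 -0.58  0.   -0.81  1.19]
row [ 0.0709  0.0065 -0.0002] [0.003 0.003 0.008] | t 6.25 pos [ 0.4722 -0.1008  0.11  ] F [ 1.5  0.3 -1.5] q [ 0.2   0.19 -0.58  0.   -0.81  1.19]
```

send_rows(steps=[[0.02,0,0,0,0,0.008,1],[0.04,0,0,0,0,0.008,1],[0.06,0,0,0,0,0.008,1],[0.071,0,0,0,0,0.008,1],[0.071,0,0,0,0,0.008,1]])

```text
time_s: 6.75
position: [0.4664, -0.1031, 0.0361]
orientation: [1.341, 1.11, -1.35]
ft_force: [0.0, -0.5, -1.0]
width: 0.994
```

```bash
python3 - <<'E'
from h import *
go([.478,-.102,.017],-10.9,0,True)
E
```

```text
row [-0.003   0.0112 -0.0033] [0.002 0.006 0.001] | t 6.75 pos [ 0.4664 -0.1031  0.0361] F [ 0.  -0.5 -1. ] q [ 0.2   0.3  -0.68  0.01 -0.6   1.17]
```

send_rows(steps=[[-0.002,0.008,0,0,0,0,1],[-0.002,0.016,0,0,0,0,1],[-0.002,0.024,0,0,0,0,1],[-0.002,0.03,0,0,0,0,1],[-0.002,0.035,0,0,0,0,1]])

```text
time_s: 7.25
position: [0.5032, -0.1094, 0.0405]
orientation: [1.344, 1.109, -1.345]
ft_force: [-0.4, 0.3, 0.1]
width: 0.999
```

send_rows(steps=[[0,0.005,0,0,0,0,1],[0,0.01,0,0,0,0,1],[0,0.015,0,0,0,0,1],[0,0.02,0,0,0,0,1],[0,0.025,0,0,0,0,1]])

```text
time_s: 7.75
position: [0.5269, -0.114, 0.0401]
orientation: [1.343, 1.11, -1.347]
ft_force: [-0.5, -0.9, -0.2]
width: 1.004
```

```bash
cat >> h.py <<'E'
def looks(k):
    s=robot.state();C=np.eye(4);C[:3,:3]=R.from_rotvec(s['orientation']).as_matrix();C[:3,3]=s['position']
    np.save('pics/w%sT.npy'%k,C@np.array(robot.camera_info('wrist')['hand_eye']))
    w,_=shot('wrist','w%s'%k);p,d=shot('scene','s%s'%k)
    a=cv2.resize(p[100:310,170:430,::-1],None,fx=2.2,fy=2.2,interpolation=cv2.INTER_CUBIC)
    cv2.imwrite('pics/s%sc.png'%k,a)
E
python3 - <<'E'
from h import *
looks(3);go([.5,-.102,.017],-10.9,0,True)
E
```

```text
row [ 0.001  -0.0293 -0.0066] [ 0.003  0.005 -0.003] | t 7.85 pos [ 0.5276 -0.114   0.0402] F [ 0.  -0.5 -0.3] q [ 0.15  0.37 -0.54  0.01 -0.66  1.22]
```

View pics/s3c.png

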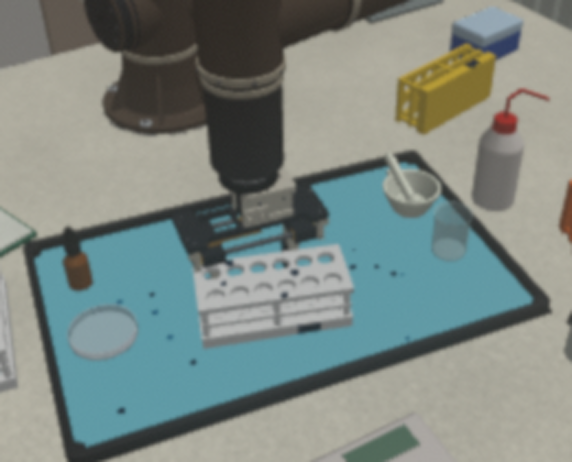

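View pics/w3.png

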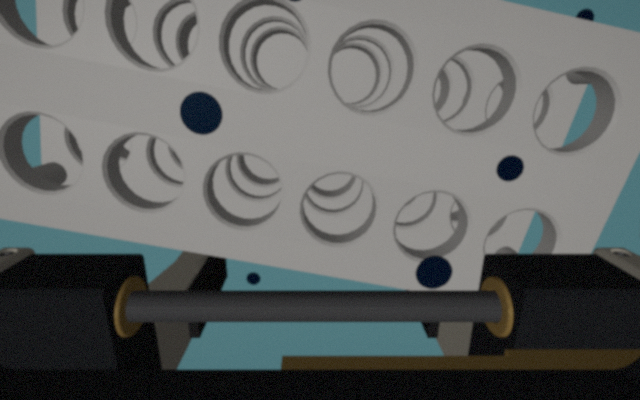

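The wrist picture shows the right finger on the rack. It is still angled about 8° to the jaws and turning as intended. I'll keep pushing.

send_rows(steps=[[0,0.005,0,0,0,0,1],[0,0.01,0,0,0,0,1],[0,0.015,0,0,0,0,1],[0,0.02,0,0,0,0,1],[0,0.025,0,0,0,0,1]])

```text
time_s: 8.35
position: [0.5518, -0.1187, 0.0403]
orientation: [1.343, 1.109, -1.346]
ft_force: [-1.4, 0.0, 0.6]
width: 0.999
```

send_rows(steps=[[0,0.005,0,0,0,0,1],[0,0.01,0,0,0,0,1],[0,0.015,0,0,0,0,1],[0,0.02,0,0,0,0,1],[0,0.025,0,0,0,0,1]])

```text
time_s: 8.85
position: [0.5763, -0.1232, 0.0403]
orientation: [1.343, 1.109, -1.346]
ft_force: [-1.2, 0.0, -0.7]
width: 1.001
```

```bash
python3 - <<'E'
from h import *
looks(4);go([.58,-.125,.018],-10.9,0,True)
E
```

```text
row [0.0004 0.0032 0.0012] [ 0.003  0.005 -0.004] | t 8.95 pos [ 0.577  -0.1233  0.0404] F [-0.6  0.2  0.2] q [ 0.12  0.43 -0.42  0.01 -0.71  1.25]
```

View pics/s4c.png

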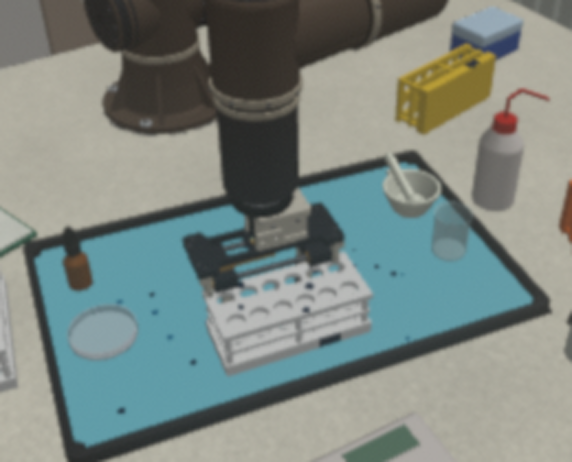

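View pics/w4.png

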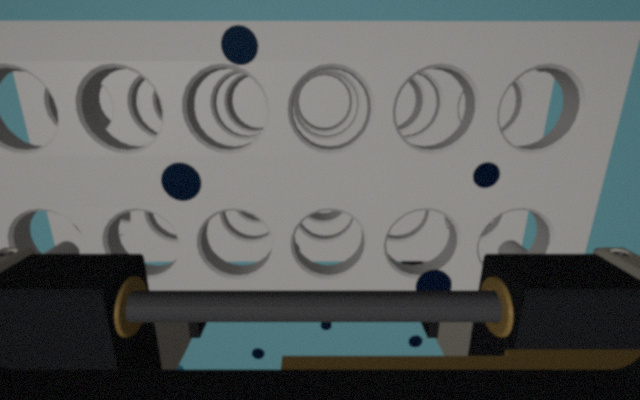

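The rack is now square to the jaws (far edge level at row 21), with both fingers on it and about 46 mm to go. I'll push 40 mm, then feel for the rim.

send_rows(steps=[[0,0.005,0,0.003,0,0,1],[0,0.01,0,0.003,0,0,1],[0,0.015,0,0.003,0,0,1],[0,0.02,0,0.003,0,0,1],[0,0.025,0,0.003,0,0,1]])

```text
time_s: 9.45
position: [0.6009, -0.1279, 0.0404]
orientation: [1.345, 1.108, -1.348]
ft_force: [-2.3, 0.3, -1.1]
width: 1.0
```

send_rows(steps=[[0,0.004,0,0,0,0,1],[0,0.008,0,0,0,0,1],[0,0.011,0,0,0,0,1],[0,0.013,0,0,0,0,1]])

```text
time_s: 9.85
position: [0.6136, -0.1303, 0.0404]
orientation: [1.345, 1.108, -1.348]
ft_force: [-1.8, 0.0, -1.1]
width: 1.003
```

```bash
python3 - <<'E'
from h import *
looks(5);go([.6235,-.125,.018],-10.9,0,True)
E
```

```text
row [ 0.0005  0.0085 -0.0071] [ 0.     0.005 -0.004] | t 9.95 pos [ 0.6138 -0.1304  0.0405] F [-0.2 -0.3  0. ] q [ 0.1   0.48 -0.34  0.01 -0.75  1.27]
```

View pics/w5.png

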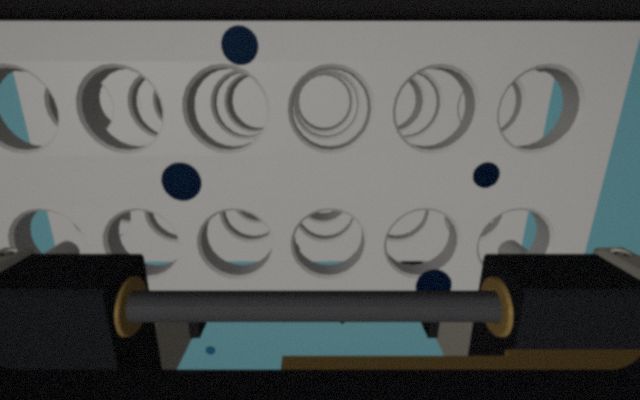

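send_rows(steps=[[0,0.002,0,0,0,0,1],[0,0.004,0,0,0,0,1],[0,0.005,0,0,0,0,1]])

```text
time_s: 10.25
position: [0.6183, -0.1312, 0.0406]
orientation: [1.345, 1.108, -1.348]
ft_force: [-1.1, 0.2, 0.2]
width: 1.002
```

send_rows(steps=[[0,0.001,0,0,0,0,1],[0,0.002,0,0,0,0,1]])

```text
time_s: 10.45
position: [0.6202, -0.1316, 0.0405]
orientation: [1.345, 1.108, -1.348]
ft_force: [-3.2, 0.7, 0.9]
width: 1.003
```

send_rows(steps=[[0,0.001,0,0,0,0,1],[0,0.002,0,0,0,0,1]])

```text
time_s: 10.65
position: [0.6222, -0.132, 0.0405]
orientation: [1.345, 1.108, -1.348]
ft_force: [-1.7, -0.2, 0.6]
width: 0.999
```

send_rows(steps=[[0,0.001,0,0,0,0,1],[0,0.002,0,0,0,0,1]])

```text
time_s: 10.85
position: [0.6232, -0.1323, 0.0404]
orientation: [1.344, 1.109, -1.35]
ft_force: [-8.0, 2.9, 5.4]
width: 0.999
```

send_rows(steps=[[0,0.001,0,0,0,0,1]])

```text
time_s: 10.95
position: [0.6232, -0.1323, 0.0404]
orientation: [1.344, 1.11, -1.351]
ft_force: [-11.0, 5.7, 8.4]
width: 1.003
```

send_rows(steps=[[0,0.001,0,0,0,0,1]])

```text
time_s: 11.05
position: [0.6232, -0.1323, 0.0403]
orientation: [1.343, 1.112, -1.352]
ft_force: [-15.4, 6.5, 11.9]
width: 1.001
```

The force has risen to about 17 N against the rim. I'll back off gently and look.

send_rows(steps=[[0,-0.003,0,0,0,0,1],[0,-0.01,0,0,0,0,1],[0,-0.03,0,0,0,0,1],[0,-0.06,0,0,0,0,1],[-0.05,-0.09,0,0,0,0,1]])

```text
time_s: 11.55
position: [0.5372, -0.1164, 0.0786]
orientation: [1.341, 1.113, -1.357]
ft_force: [0.2, 0.3, 2.1]
width: 1.001
```

send_rows(steps=[[-0.05,-0.0,0,0,0,0,1],[-0.1,0.0,0,0,0,0,1],[-0.13,0.0,0,0,0,0,1],[-0.13,0.0,0,0,0,0,1]])

```text
time_s: 11.95
position: [0.5444, -0.1156, 0.2189]
orientation: [1.351, 1.101, -1.339]
ft_force: [0.7, -0.1, -0.1]
width: 1.002
```

```bash
python3 - <<'E'
from h import *
looks(6);p,d=shot('top','t6')
cv2.imwrite('pics/t6c.png',cv2.resize(p[110:280,225:450,::-1],None,fx=3.5,fy=3.5,interpolation=cv2.INTER_CUBIC))
print(robot.state()['position'])
E
```

```text
[ 0.54120879 -0.11554354  0.21275909]
```

View pics/w6.png

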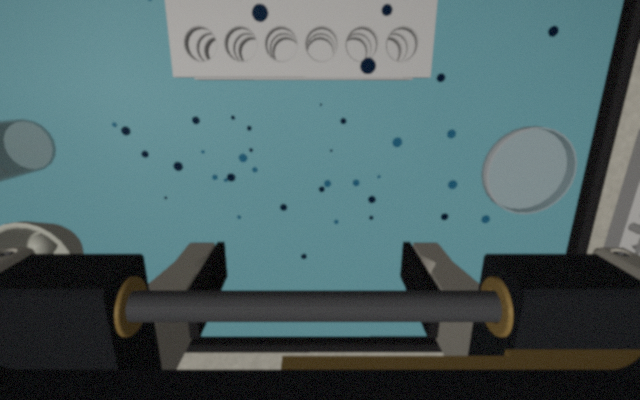

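View pics/t6c.png

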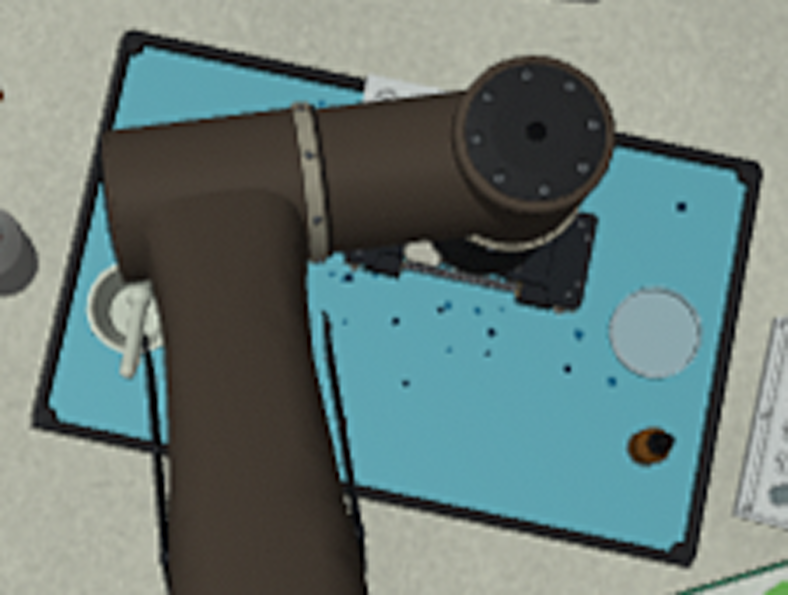

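View pics/s6c.png

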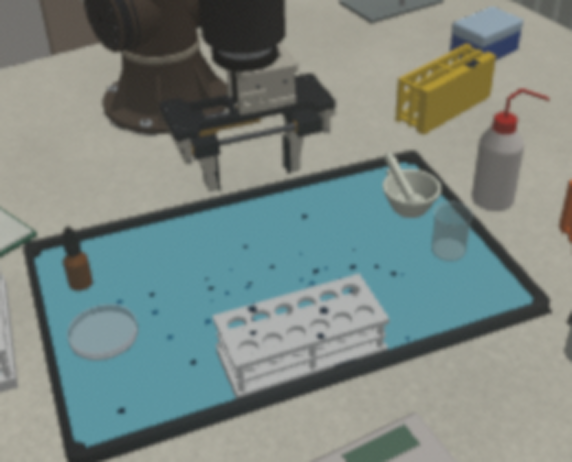

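The rack stands along the far rim, and its near edge in the wrist picture is (173,76)-(431,77). I'll check for a gap and the yaw from above the rim.

```bash
python3 - <<'E'
from h import *
go([.66,-.14,.24],-10.9)
T=np.load('pics/w6T.npy')
P=plane('wrist',[(173,76.5),(432,77.5)],.074,T);e=P[0]-P[1];print(P.round(4),np.linalg.norm(e),np.degrees(np.arctan2(-e[0],e[1])))
E
```

```text
row [-0.0268  0.1214  0.0017] [-0.     0.004 -0.003] | t 12.1 pos [ 0.5412 -0.1155  0.2128] F [-1.  -0.2 -0.4] q [ 0.15  0.18 -0.32  0.01 -1.07  1.23]
[[ 0.655  -0.0283  0.074 ]
 [ 0.6175 -0.2211  0.074 ]] 0.19646892226722623 -11.014090837307055
```

send_rows(steps=[[-0.03,0.04,0,0,0,0,1],[-0.03,0.08,0,0,0,0,1],[-0.03,0.12,0,0,0,0,1],[-0.03,0.12,0,0,0,0,1],[-0.03,0.12,0,0,0,0,1]])

```text
time_s: 12.6
position: [0.659, -0.1383, 0.2401]
orientation: [1.343, 1.11, -1.352]
ft_force: [-0.3, -0.0, -0.2]
width: 0.997
```

```bash
python3 - <<'E'
from h import *
looks(7)
a=cv2.imread('pics/w7.png')
cv2.imwrite('pics/w7c.png',cv2.resize(a[:240],None,fx=1.25,fy=1.25))
E
```

```text
(no output)
```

View pics/w7c.png

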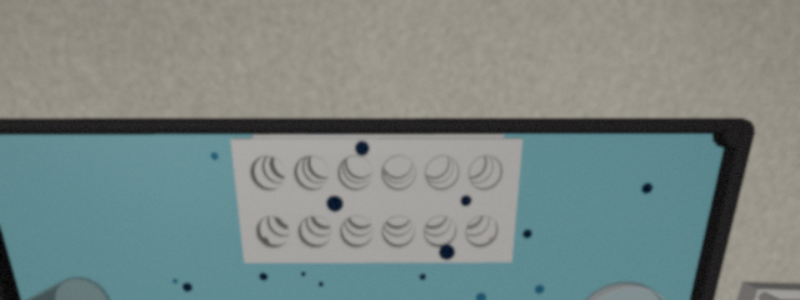

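```bash
python3 - <<'E'
import cv2,numpy as np
a=cv2.imread('pics/w7.png')
l=cv2.resize(a[85:130,170:250],None,fx=9,fy=6,interpolation=cv2.INTER_CUBIC);r=cv2.resize(a[85:130,360:440],None,fx=9,fy=6,interpolation=cv2.INTER_CUBIC)
cv2.imwrite('pics/w7e.png',np.vstack([l,r]))
E
```

```text
(no output)
```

View pics/w7e.png

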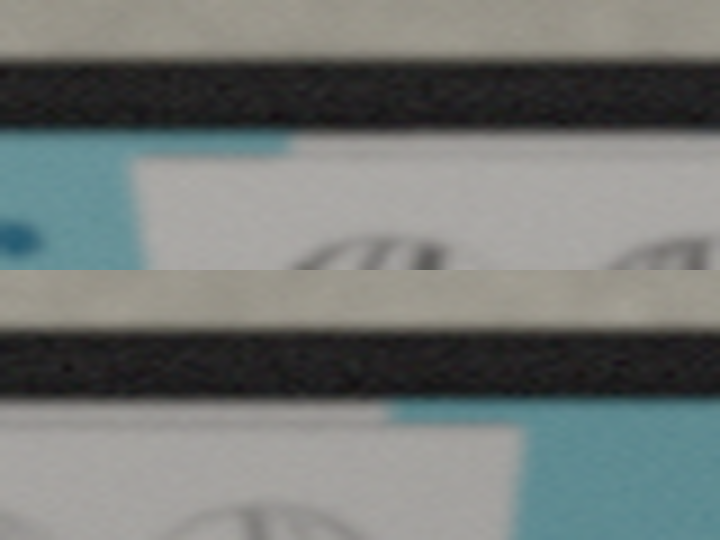

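```bash
python3 - <<'E'
from h import *
print(robot.finish_job(),robot.state()['time_s'])
E
```

```text
the job is handed in; nothing more can be done
the job is handed in; nothing more can be done
```

The rack is back on its feet with its long side against the far rim, and I handed the job in just after 12.6 s. I tipped it over by pushing with the open fingertips near the upper edge of its holed face. Then I pushed low on its foot, squaring it to the tray, until it met the rim at about 18 N of measured force. It was never gripped.

**Last checks:**
- **Standing:** the scene and wrist pictures both show the holed face up.
- **Flush:** the rack lies at -11.0° and the rim at -10.9°. In the close crop the foot meets the rim at both ends with no blue mat between.
- **Other things:** in the last pictures I looked at, the things in the tray look to be where they were; I did not measure this. The arm stood clear above the rack at hand-in, touching nothing.

**What disagreed:**
- The rack's near edge measured about 2.5 mm further towards the rim than I predicted. I put that down to camera calibration and my rim measurement.
- My first plan to push with the tool tilted brought joint 3 close to its limit (-1.01 of -1.02), so I pushed with the tool vertical instead.

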